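Build the toy duck's gateway

ROBOT

A 6-joint arm with a two-finger parallel gripper is mounted at the origin on the work surface. World frame = base frame: x ahead of the robot, y to its left, z up, the work surface at z = 0. Lengths are in m, angles in rad, forces in N, time in s.
With the tool pointing down it reaches from about 0.25 to 0.8 m from the base axis. Payload 3.9 kg.
Tool frame: the origin (TCP) lies on the centre line of the jaws, within the pads' length; the fingertips stand 11 mm ahead of it and the grasp point (between the pads) lies 8 mm behind it; z points along the fingers, x is the direction in which the jaws open and shut, and the axes are right-handed (so a half turn about z gives the same grasp; the last joint's range is limited). The gripper opens to 85 mm and grips with 20 to 120 N. Pads are 22 mm wide; open, the fingers measure 114 mm over their backs; the gripper's body (76 mm by 85 mm) begins 54 mm behind the grasp point. The pads swing forward as they close: fully open they stand 13 mm farther back than shut.
Start: joints at [1.134, 0.26, -0.138, 1.173, 0, 1.571], TCP at [0.222, 0.476, 0.242] pointing down, gripper open.
Joint ranges: [-2.78, 2.78], [-0.83, 1.72], [-1.28, 1.37], [-1.9, 2.12], [-1.57, 1.48], [-3.14, 3.14]. Speed limits (rad/s): [2.57, 2.57, 3.14, 3.14, 3.14, 3.14].

INTERFACE

Orientations are given as a unit quaternion [w, x, y, z].
In Python, from rig import env gives the robot as it stands. The module is installed in compiled form; this text tells all that it offers.
- The arm moves only by the tool play_rows, never from a script. Its argument "moves" is one flat list of numbers, 5 for each row, row after row: the opening, from 0 (shut) to 1 (fully open), then the shift along the tool's x, y, z in mm, then the turn about the tool's z in degrees. In form: [gripper, x, y, z, roll, gripper, x, y, z, roll, ...]. A call has 1 to 12 rows; each row is the pose to reach, as a shift and turn from the pose commanded when the call began, along the tool's axes at that moment; what a row does not reach only later rows make up. A row lasts 1/10 s, in which the tool goes at most 50 mm and 8.59 degrees, less where a joint would pass 70% of its speed; a pose out of reach is approached as far as the arm can. A call with a gripper value outside its range is refused whole. The fingers move at their own pace and stop on an object; "grip_force" is the grip in N (left out, the last holds). Time passes only in rows, so rows that repeat a pose let the fingers close. It gives the time, the measured TCP pose, the force and the opening at its end, in the units of the state.
- env.get_obs(): the state, without advancing time (a new reading comes with each control period).
- env.get_image(name): name is "scene" or "side" or "wrist"; returns (picture, depth): 420x560x3 uint8, red, green, blue; 420x560 float32, m along the optical axis (not along the pixel's ray), 0 where there is no reading.
- env.camera_model(name): a dict with "K" (3x3 intrinsics, pixels), "rvec" (rotation vector, rad) and "tvec" (3), from world to camera coordinates, as OpenCV has them. Camera axes: x right, y down, z forward; pixel columns grow to the right and rows downward; lengths in m; the calibration is good to about 2 mm. A picture is of the moment at which its call begins: read the wrist's pose just before it. camera_model takes no time and is no camera call; for the wrist camera it gives the pose at the moment of the call.
- env.finish_job(): hands the job in, once; it reports no verdict.
The state is a dict: "clock": time; "joints": joint angles; "qd": joint speeds; "joint_torque": joint torques, N m; "tool_pos": TCP position; "ee_rot": TCP orientation; "wrist_force": force on the tool from outside, world axes, zero at the start; "moment": the same for the moment, N m; "grip_width": finger opening in m.
Only numpy, scipy, OpenCV 4.12 (cv2) and the standard library are available. Lean on these libraries where they do the work, as an engineer would, in place of code of your own. Each camera call takes 0.05 s, during which the arm holds its last target. There are 200 camera calls.

TASK

Build the duck's gateway on the plywood building board. First park the pull-along duck on the dark strip in the middle of the board, lengthwise along the strip (facing either way); then stand the tall blue cylinder upright on the round dark spot on the music box's side of the duck and the tall square column upright on the round spot on the other side; then lay the long bridge piece, arch downwards, centred across the tops of both so that it spans the duck, and last lay the white ring that lies loose among the blocks flat on the middle of the bridge. Leave the short blue cylinder, the wooden cone and the saucepan where they are, let go of everything and leave the gateway standing.

Things in the scene. Friction and masses are not known exactly. Their poses are not given: they have to be found in the camera images.
- duck_c (a point): Pull-along duck of plain wood, flat-sided, on four dark wheels that do not turn; no cord. 100 long (tail to beak), 44 wide over the wheels, 75 high. The point is the middle of the duck, 37.5 above the underside of its wheels; x points to the beak, y to its left, z up. Body 30 thick in y with flat parallel sides, 60 long (x -35 to 25), from 22 to 55 above the underside: grip it there across y. Head at x 10 to 38, up to 75; beak tip at x 51. About 120 g.
- cylinder_c (a point): Tall blue painted wooden cylinder block standing upright, diameter 45, height 90 (there is also a short blue one). The point is its centre, 45 above its underside; z is its axis. About 90 g.
- column_c (a point): Tall square column block of brown wood standing upright, 45 x 45, height 90. The point is its centre, 45 above its underside; x and y are square to its faces, z up. About 110 g.
- bridge_c (a point): Tan wooden bridge piece lying arch downwards: 170 long along its y, 40 deep along its x, 35 high. The underside is arched: feet 47 long at each end (y 38 to 85 either way), opening 76 wide and 20 high in between, 15 thick at the crown. The point is its middle, 17.5 above the underside of the feet; z up. Grip across x at the middle. About 130 g.
- ring_c (a point): Loose white plastic stacking ring lying flat on the bench among the blocks (not those on the fixed stacking post at the far edge): outer diameter 56, hole 26, height 24. The point is its centre, 12 above its underside; z is its axis. About 30 g.
- board: Plywood building board fixed to the bench, 140 (x) x 220 (y) x 6 thick. Origin: middle of its underside, on the bench top (z 0); its top is 6 above. Along its y axis lie two round dark inlaid spots of 58 diameter, centred 62 from the middle at either side (y +62 and -62); between them a dark strip 46 wide along its x axis marks the duck's place, centred on the middle. With both columns on their spots about 79 is free between them, too narrow for an open gripper.
- music_box_front (a point): Fixed music box, a brown wooden box 100 (x) x 120 (y), 83 high, with a red press button on top (button top at 99), standing beyond the board on its left or its right; the crate of blocks stands at the other side. The point is the middle of its front face (the face towards the robot), 37.5 above the bench. It only tells which spot is which: if its position in the board's frame has y > 0, the blue cylinder belongs on the y +62 spot, else on the y -62 spot.
- drum_c (a point): Bystander, to be left alone: short blue cylinder block, diameter 45, height 32. The point is its centre, 16 above its underside.
- cone_c (a point): Bystander, to be left alone: brown wooden cone, 50 across the foot, 45 high. The point is its axis at half height, 22.5 above its underside.
- saucepan_c (a point): Bystander, to be left alone: aluminium toy saucepan, 92 across the rim, 50 high, black handle reaching 137 from its middle along its -y. The point is the middle of the pan, 25 above its underside.
Things that resemble listed ones, but are neither listed nor needed, are in the scene too. What is shaped like the part that bears column_c but red or yellow is not meant.

How it is judged:
By the outcome, as a careful person would: the job done as asked, in the order asked, and still so for the second after the job is handed in, with the robot touching nothing.
It also fails if it takes over 128 s, if anything falls off the work surface, if the arm or the gripper's body presses on something with over 40 N, if the wrist force passes 120 N, or if a joint passes its speed limit or range.

## Working session

There is one attempt and no reset: what is moved stays moved. The work goes in short steps, Python scripts to look and compute and a tool call to move; the robot and the scene stay as the last step left them, time stands still between calls to the robot, and variables do not carry over. Pictures are saved under pics/ and viewed, about 12 in all and at most 16, crops included, and the job is handed in when it is done.

Besides the shell and the picture viewer there is one more tool, called after "Request:" as name(argument=value, ...), one argument or row to a line, values as JSON. play_rows: Moves the arm, as the interface text tells. Its arguments: {"type":"object","properties":{"moves":{"type":"array","items":{"type":"number"}},"grip_force":{"type":"number"}},"required":["moves"]}

```bash
mkdir -p pics; cat > h.py <<'E'
import numpy as np, cv2
from rig import env
from scipy.spatial.transform import Rotation as R
def cam(n):
    m=env.camera_model(n); K=np.array(m["K"]); Rm=cv2.Rodrigues(np.array(m["rvec"],float))[0]; t=np.array(m["tvec"],float).ravel()
    return K,Rm,t
def shot(n,f=None):
    c=cam(n); im,d=env.get_image(n)
    if f: cv2.imwrite("pics/"+f,im[:,:,::-1])
    return im,d,c
def world(d,c):
    K,Rm,t=c; v,u=np.mgrid[0:d.shape[0],0:d.shape[1]]
    P=np.stack([(u-K[0,2])/K[0,0]*d,(v-K[1,2])/K[1,1]*d,d],-1)
    W=(P-t)@Rm; W[d==0]=np.nan
    return W
def ray(u,v,z,c):
    K,Rm,t=c; r=Rm.T@np.array([(u-K[0,2])/K[0,0],(v-K[1,2])/K[1,1],1]); o=-Rm.T@t
    return o+r*(z-o[2])/r[2]
def totool(dw):
    o=env.get_obs(); q=o["ee_rot"]; return R.from_quat([q[1],q[2],q[3],q[0]]).as_matrix().T@np.array(dw)
E
python3 - <<'E'
from h import *
o=env.get_obs(); print({k:np.round(v,3).tolist() for k,v in o.items()})
for n in ["scene","side","wrist"]:
    im,d,c=shot(n,n+"0.png"); W=world(d,c); np.savez(n+"0.npz",im=im,W=W,d=d); print(n,np.round(-c[1].T@c[2],3),np.round(c[1][2],2),(d>0).mean())
E
```

```text
{'clock': 0.0, 'joints': [1.134, 0.261, -0.139, 1.173, 0.0, 1.571], 'qd': [-0.0, -0.001, -0.0, -0.0, -0.001, -0.0], 'joint_torque': [-0.0, -40.568, 25.392, 0.019, 0.0, 0.0], 'tool_pos': [0.222, 0.475, 0.241], 'ee_rot': [0.001, 0.844, 0.537, -0.001], 'wrist_force': [-0.669, 0.033, -0.374], 'moment': [0.031, 0.043, -0.048], 'grip_width': 0.085}
scene [1.466 0.371 0.791] [-0.76 -0.3  -0.57] 0.9959651360544217
side [-0.077 -0.772  1.045] [ 0.43  0.55 -0.72] 0.9961224489795918
wrist [0.157 0.506 0.373] [ 0.26 -0.12 -0.96] 0.9960416666666667
```

View pics/scene0.png

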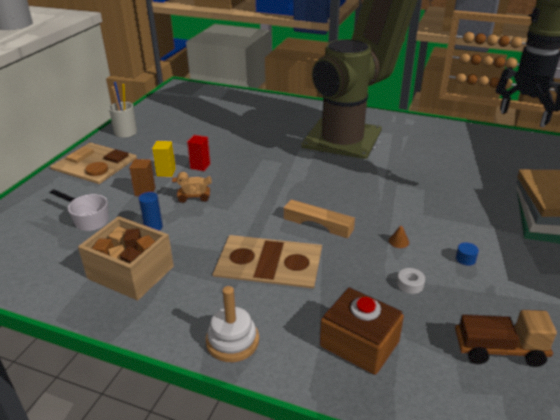

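View pics/side0.png

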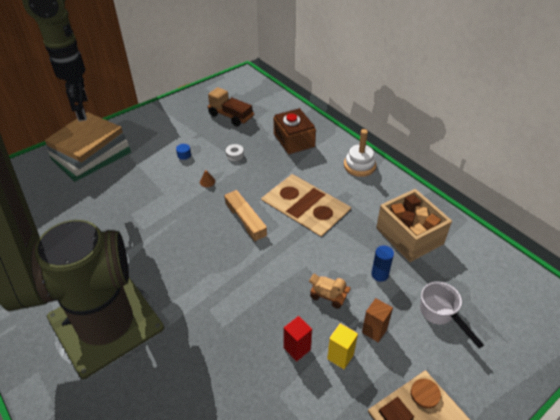

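```bash
cat > meas.py <<'E'
from h import *
S=[np.load(n+"0.npz") for n in("scene","side")]
def near(seed,r,zlo,zhi,col=None):
    out=[]
    for s in S:
        W=s["W"]; m=(np.hypot(W[...,0]-seed[0],W[...,1]-seed[1])<r)&(W[...,2]>zlo)&(W[...,2]<zhi)
        out.append((W[m],s["im"][m],m))
    return out
def rect(P): 
    r=cv2.minAreaRect((P[:,:2]*1000).astype(np.float32)); return np.round(r[0],1),np.round(r[1],1),round(r[2],1)
E
python3 - <<'E'
from meas import *
W=S[0]["W"]
sd={"duck":(193,187,.09,.015,.1),"cyl":(150,202,.05,.08,.1),"col":(143,165,.05,.08,.1),"bridge":(318,215,.12,.025,.05),"ring":(411,274,.05,.015,.04),"box":(362,315,.1,.07,.09),"drum":(467,250,.05,.022,.04),"cone":(400,236,.05,.01,.06),"pan":(90,205,.08,.04,.07)}
for k,(u,v,r,a,b) in sd.items():
    p=W[v,u]; print(k,np.round(p,3))
    for P,_,m in near(p,r,a,b):
        if len(P)>4: print("   ",len(P),*rect(P),"zmax",np.round(np.percentile(P[:,2],[50,98]),3))
# board: spots & strip by colour on z~6mm
for s in S:
    W=s["W"]; c=S[0]["W"][261,269]; hsv=cv2.cvtColor(s["im"],cv2.COLOR_RGB2HSV)
    m=(np.hypot(W[...,0]-c[0],W[...,1]-c[1])<.14)&(W[...,2]<.02)&(hsv[...,1]>80)
    m=m.astype(np.uint8); n,l,st,ce=cv2.connectedComponentsWithStats(m)
    i=1+st[1:,4].argmax(); print("board",rect(W[l==i]),np.nanmedian(W[l==i][:,2]))
    d=((l==i)&(hsv[...,2]<110)).astype(np.uint8); n,l,st,ce=cv2.connectedComponentsWithStats(d)
    for j in range(1,n):
        if st[j,4]>60: print("  dark",st[j,4],rect(W[l==j]),np.round(np.nanmean(W[l==j],0),4))
E
```

```text
duck [ 0.466 -0.263  0.043]
    726 [ 457.4 -270.7] [50.3 98.4] 28.2 zmax [0.047 0.075]
    827 [ 451.3 -275.5] [43.3 99.8] 28.8 zmax [0.051 0.075]
cyl [ 0.619 -0.287  0.089]
    226 [ 605.2 -301.2] [47.6 44.7] 14.6 zmax [0.09  0.093]
    251 [ 601.7 -304.2] [44.  43.2] 44.8 zmax [0.089 0.094]
col [ 0.486 -0.391  0.092]
    228 [ 478.  -406.5] [50.8 46.8] 14.5 zmax [0.09  0.094]
    408 [ 475.9 -409.1] [49.7 46. ] 16.6 zmax [0.089 0.093]
bridge [0.462 0.071 0.036]
    941 [452.4  67.6] [172.8  47.9] 83.2 zmax [0.035 0.039]
    721 [450.6  67.3] [176.1  43.6] 82.9 zmax [0.034 0.038]
ring [0.574 0.314 0.018]
    412 [589.5 315.4] [57.5 55.2] 28.7 zmax [0.024 0.027]
    155 [586.2 313.8] [56.1 50.5] 53.0 zmax [0.022 0.028]
box [0.792 0.257 0.088]
    2566 [783.5 256.9] [118.7 100. ] 76.0 zmax [0.083 0.089]
    671 [777.7 250.9] [124.2 101. ] 76.6 zmax [0.082 0.089]
drum [0.47  0.415 0.033]
    284 [461.9 417.4] [45.7 46.1] 37.0 zmax [0.032 0.035]
    130 [460.5 413.7] [48.5 42.7] 75.9 zmax [0.03  0.034]
cone [0.465 0.268 0.028]
    218 [460.  266.6] [29.1 37. ] 8.8 zmax [0.023 0.045]
  
[... 183 characters left out ...]
10.9 zmax [0.045 0.052]
board (array([621.8,   6.4]), array([146. , 224.4]), 10.8) 0.006651532859337115
  dark 710 (array([622.,   8.]), array([130.9,  43.5]), 11.2) [0.624  0.0086 0.0069]
  dark 309 (array([633.4, -53.5]), array([54.1, 54.9]), 50.7) [ 0.6338 -0.0532  0.0071]
  dark 309 (array([611.1,  69.1]), array([53.7, 53.3]), 20.9) [0.6102 0.0689 0.0067]
board (array([620. ,  10.1]), array([145.1, 229.9]), 10.2) 0.005339531764738959
  dark 140 (array([610.5,  69. ]), array([43.1, 47. ]), 51.7) [0.6104 0.0691 0.0058]
  dark 380 (array([621.9,   7. ]), array([121. ,  41.8]), 9.1) [0.6204 0.008  0.0055]
  dark 181 (array([632.3, -53.9]), array([50.7, 48. ]), 48.4) [ 0.6329 -0.0532  0.0057]
```

```bash
cat >> h.py <<'E'
def plan(x,y,z,yaw):
    "shift mm and roll deg to bring TCP to x,y,z (m) with tool x at world yaw (deg, mod 180)"
    o=env.get_obs(); q=o["ee_rot"]; M=R.from_quat([q[1],q[2],q[3],q[0]]).as_matrix()
    cy=np.degrees(np.arctan2(M[1,0],M[0,0])); roll=-((yaw-cy+90)%180-90)
    return "move",np.round(M.T@(np.array([x,y,z])-o["tool_pos"])*1000,1),"roll",round(roll,1),"yaw now",round(cy,1),"tilt",np.round(M[:,2],3),"j6",round(float(np.degrees(o["joints"][5])))
E
python3 - <<'E'
from meas import *
for P,im,m in near((.455,-.273),.08,.058,.09): print("head",len(P),np.round(P.mean(0),4))
for P,im,m in near((.455,-.273),.08,.025,.055): print("body",rect(P))
W=S[0]["W"]
for k,u,v in(("yellow",164,147),("red",199,141)):
    p=W[v,u]
    for P,_,m in near(p,.05,.08,.1): print(k,rect(P))
c=np.array([.745,-.27])
for P,_,m in near(c,.14,.03,.1):
    if len(P)>9: print("crate",rect(P), P.min(0),P.max(0))
print(plan(.455,-.215,.25,28.5))
E
```

```text
head 150 [ 0.4687 -0.287   0.0665]
head 195 [ 0.4622 -0.2942  0.0674]
body (array([ 454.1, -263.8]), array([41.3, 82.8]), 26.2)
body (array([ 449.5, -267.7]), array([39.3, 85. ]), 25.9)
yellow (array([ 372.6, -405.7]), array([52.9, 47. ]), 17.4)
yellow (array([ 369.8, -408.3]), array([48. , 46.1]), 15.8)
red (array([ 310.5, -330.1]), array([51. , 47.9]), 4.4)
red (array([ 306.6, -333.5]), array([45.6, 46.6]), 3.2)
crate (array([ 717.6, -254.7]), array([147.6, 217.9]), 83.9) [ 0.60544795 -0.33860784  0.03001747] [ 0.83205818 -0.18104764  0.09713074]
crate (array([ 717.7, -256.6]), array([146.6, 213.8]), 83.7) [ 0.60682566 -0.34019491  0.03002365] [ 0.83073315 -0.18246616  0.09598082]
('move', array([-526.9,  503.2,   -7.5]), 'roll', np.float64(36.5), 'yaw now', np.float64(65.0), 'tilt', array([-0.001, -0.001, -1.   ]), 'j6', 90)
```

Request:
play_rows(
  moves=[1, -527, 503, -8, 36.5, 1, -527, 503, -8, 36.5, 1, -527, 503, -8, 36.5, 1, -527, 503, -8, 36.5, 1, -527, 503, -8, 36.5, 1, -527, 503, -8, 36.5, 1, -527, 503, -8, 36.5, 1, -527, 503, -8, 36.5, 1, -527, 503, -8, 36.5, 1, -527, 503, -8, 36.5, 1, -527, 503, -8, 36.5, 1, -527, 503, -8, 36.5],
  grip_force=30,
)

```text
clock: 1.35
tool_pos: [0.4139, -0.095, 0.2489]
ee_rot: [-0.0, 0.969, 0.246, 0.0]
wrist_force: [1.2, -0.0, -0.4]
grip_width: 0.0854
```

```bash
python3 - <<'E'
from h import *
print(plan(.455,-.273,.25,28.5))
E
```

```text
('move', array([-48.6, 176.1,  -1.1]), 'roll', np.float64(-0.1), 'yaw now', np.float64(28.4), 'tilt', array([ 0.,  0., -1.]), 'j6', 49)
```

Request:
play_rows(
  moves=[1, -49, 176, 0, 0, 1, -49, 176, 0, 0, 1, -49, 176, 0, 0, 1, -49, 176, 0, 0, 1, -49, 176, 0, 0, 1, -49, 176, 0, 0, 1, -49, 176, 0, 0],
)

```text
clock: 2.05
tool_pos: [0.4541, -0.2698, 0.2486]
ee_rot: [-0.001, 0.969, 0.246, -0.0]
wrist_force: [0.9, -0.7, 0.1]
grip_width: 0.0855
```

```bash
python3 - <<'E'
from meas import *
im,d,c=shot("wrist","w1.png"); W=world(d,c)
def nb(s,r,a,b):
    m=(np.hypot(W[...,0]-s[0],W[...,1]-s[1])<r)&(W[...,2]>a)&(W[...,2]<b); return W[m]
P=nb((.455,-.273),.08,.045,.06); print("body",rect(P),len(P))
P=nb((.455,-.273),.08,.008,.09); print("all",rect(P))
P=nb((.455,-.273),.08,.06,.09); print("head",P.mean(0),rect(P),P[:,2].max())
print(plan(.455,-.273,.25,28.5))
E
```

```text
body (array([ 457.6, -273.4]), array([30. , 99.8]), 25.8) 2225
all (array([ 457.6, -273.3]), array([44. , 99.8]), 25.9)
head [ 0.46802862 -0.29497515  0.06917779] (array([ 458.3, -275.5]), array([25.9, 93.9]), 26.7) 0.07612703284005844
('move', array([-0.9,  3.4, -1.2]), 'roll', np.float64(0.0), 'yaw now', np.float64(28.5), 'tilt', array([-0.001,  0.001, -1.   ]), 'j6', 31)
```

View pics/w1.png

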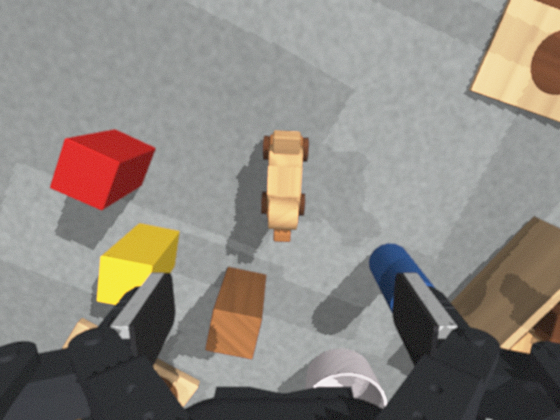

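```bash
python3 - <<'E'
from h import *
print(plan(.455,-.268,.034,25.8))
E
```

```text
('move', array([  1.5,  -0.8, 214.8]), 'roll', np.float64(2.7), 'yaw now', np.float64(28.5), 'tilt', array([-0.001,  0.001, -1.   ]), 'j6', 31)
```

Request:
play_rows(
  moves=[1, 1, -1, 50, 2.7, 1, 1, -1, 100, 2.7, 1, 1, -1, 150, 2.7, 1, 1, -1, 190, 2.7, 1, 1, -1, 214, 2.7, 1, 1, -1, 214, 2.7, 0.2, 1, -1, 214, 2.7, 0.2, 1, -1, 214, 2.7, 0.2, 1, -1, 214, 2.7, 0.2, 1, -1, 214, 2.7, 0.2, 1, -1, 214, 2.7, 0.2, 1, -1, 214, 2.7],
  grip_force=30,
)

```text
clock: 3.3
tool_pos: [0.4562, -0.2701, 0.0365]
ee_rot: [0.001, 0.975, 0.223, 0.001]
wrist_force: [-0.6, -0.2, 7.3]
grip_width: 0.0296
```

```bash
python3 - <<'E'
from h import *
print(env.get_obs()["grip_width"],plan(.455,-.268,.034,25.8))
E
```

```text
0.029618452200181174 ('move', array([-0.1, -2.5,  2.5]), 'roll', np.float64(-0.0), 'yaw now', np.float64(25.8), 'tilt', array([ 0.003, -0.001, -1.   ]), 'j6', 34)
```

Request:
play_rows(
  moves=[0.2, 0, 0, -50, 0, 0.2, 0, 0, -100, 0, 0.2, 0, 0, -150, 0, 0.2, 0, 0, -190, 0, 0.2, 0, 0, -190, 0],
)

```text
clock: 3.8
tool_pos: [0.4584, -0.2716, 0.2316]
ee_rot: [0.004, 0.975, 0.223, 0.005]
wrist_force: [0.5, -0.8, -1.7]
grip_width: 0.0295
```

```bash
python3 - <<'E'
from h import *
o=env.get_obs();print(o["grip_width"],o["wrist_force"],plan(.6195,.0075,.225,100.7))
E
```

```text
0.029519430232432562 [ 0.54444277 -0.82066101 -1.68976362] ('move', array([ 266.4, -181.4,    6.6]), 'roll', np.float64(-74.9), 'yaw now', np.float64(25.8), 'tilt', array([ 0.011, -0.006, -1.   ]), 'j6', 34)
```

Request:
play_rows(
  moves=[0.2, 40, -27, 0, -8, 0.2, 80, -54, 0, -16, 0.2, 115, -78, 0, -24, 0.2, 150, -102, 0, -32, 0.2, 185, -126, 0, -40, 0.2, 220, -150, 0, -48, 0.2, 250, -170, 0, -56, 0.2, 266, -181, 0, -64, 0.2, 266, -181, 0, -72, 0.2, 266, -181, 0, -75, 0.2, 266, -181, 0, -75, 0.2, 266, -181, 0, -75],
)

```text
clock: 5.0
tool_pos: [0.6154, 0.009, 0.2241]
ee_rot: [-0.001, 0.638, 0.77, -0.0]
wrist_force: [0.0, -0.2, -1.7]
grip_width: 0.0295
```

```bash
cat > board.py <<'E'
from h import *
def board(f=None,n="wrist"):
    im,d,c=shot(n,f); W=world(d,c); hsv=cv2.cvtColor(im,cv2.COLOR_RGB2HSV)
    m=((np.hypot(W[...,0]-.622,W[...,1]-.008)<.16)&(W[...,2]<.02)&(W[...,2]>-.01)&(hsv[...,1]>60)).astype(np.uint8)
    n,l,st,ce=cv2.connectedComponentsWithStats(m); i=1+st[1:,4].argmax()
    r=cv2.minAreaRect((W[l==i][:,:2]*1000).astype(np.float32)); print("board",r,np.nanmedian(W[l==i][:,2]))
    dk=((l==i)&(hsv[...,2]<120)).astype(np.uint8); n,l,st,ce=cv2.connectedComponentsWithStats(dk)
    for j in range(1,n):
        if st[j,4]>150: print("  dark",st[j,4],cv2.minAreaRect((W[l==j][:,:2]*1000).astype(np.float32)))
    return W,im
E
python3 - <<'E'
from board import *
board("w2.png")
print(plan(.6195,.0075,.2,100.7))
E
```

```text
board ((622.4642944335938, 6.683860778808594), (140.48214721679688, 225.22421264648438), 10.724185943603516) 0.005508921674347285
('move', array([-2.2,  3.7, 24.4]), 'roll', np.float64(-0.0), 'yaw now', np.float64(100.7), 'tilt', array([-0.001,  0.   , -1.   ]), 'j6', -10)
```

View pics/w2.png

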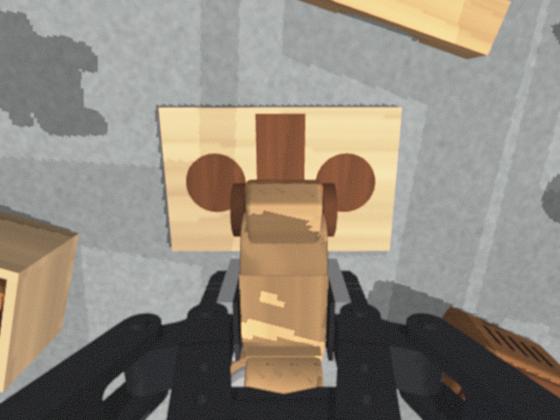

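Request:
play_rows(
  moves=[0.2, -2, 4, 50, 0, 0.2, -2, 4, 100, 0, 0.2, -2, 4, 140, 0, 0.2, -2, 4, 165, 0, 0.2, -2, 4, 165, 0, 0.2, -2, 4, 165, 0],
)

```text
clock: 5.65
tool_pos: [0.6202, 0.0077, 0.0601]
ee_rot: [-0.0, 0.638, 0.77, -0.0]
wrist_force: [0.7, -0.4, -0.9]
grip_width: 0.0295
```

```bash
python3 - <<'E'
from h import *
o=env.get_obs();print(o["grip_width"],o["wrist_force"],o["tool_pos"],plan(.6195,.0075,.0425,100.7))
E
```

```text
0.029482008141501613 [ 0.73065734 -0.39269907 -0.93222328] [0.62019484 0.0076893  0.06013018] ('move', array([-0.1, -0.7, 17.6]), 'roll', np.float64(0.0), 'yaw now', np.float64(100.7), 'tilt', array([-0.,  0., -1.]), 'j6', -10)
```

Request:
play_rows(
  moves=[0.2, 0, -1, 10, 0, 0.2, 0, -1, 17, 0, 0.2, 0, -1, 17, 0, 0.2, 0, -1, 17, 0, 0.5, 0, -1, 17, 0, 0.8, 0, -1, 17, 0, 0.8, 0, -1, 17, 0, 0.8, 0, -1, 17, 0, 0.8, 0, -1, -30, 0, 1, 0, -1, -80, 0, 1, 0, -1, -130, 0, 1, 0, -1, -180, 0],
)

```text
clock: 6.85
tool_pos: [0.6189, 0.0077, 0.242]
ee_rot: [0.0, 0.638, 0.77, 0.0]
wrist_force: [1.0, -0.6, -0.1]
grip_width: 0.0853
```

```bash
python3 - <<'E'
from board import *
W,im=board("w3.png")
m=(np.hypot(W[...,0]-.622,W[...,1]-.008)<.08)&(W[...,2]>.014)&(W[...,2]<.09)
r=cv2.minAreaRect((W[m][:,:2]*1000).astype(np.float32)); print(r,W[m][:,2].max())
print(plan(.6045,-.300,.24,10))
E
```

```text
board ((623.9532470703125, 7.0469207763671875), (142.95721435546875, 224.71600341796875), 10.79124641418457) 0.005487406943070019
  dark 259 ((576.74072265625, -8.185813903808594), (15.257884979248047, 37.95035171508789), 26.531522750854492)
  dark 2189 ((634.0321044921875, -52.84001159667969), (54.91592788696289, 55.12813949584961), 51.44289779663086)
  dark 179 ((628.7449340820312, -11.973352432250977), (38.80478286743164, 5.170629501342773), 9.487141609191895)
((623.1044921875, 8.373344421386719), (98.7169418334961, 43.95599365234375), 10.63513469696045) 0.08226203190888279
('move', array([-298.9,  -75.8,   11.3]), 'roll', np.float64(-89.2), 'yaw now', np.float64(100.8), 'tilt', array([ 0.015,  0.   , -1.   ]), 'j6', -10)
```

View pics/w3.png

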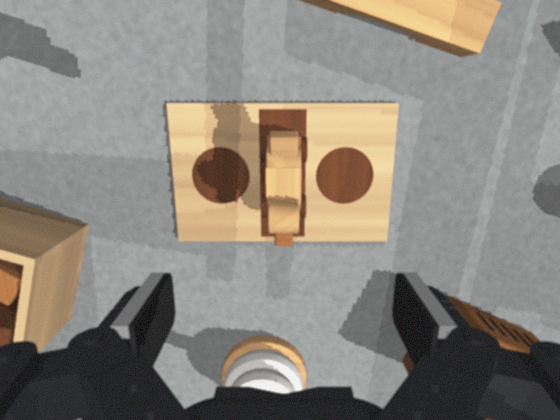

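Request:
play_rows(
  moves=[1, -30, -8, 0, 8, 1, -60, -16, 0, 16, 1, -90, -24, 0, 24, 1, -120, -32, 0, 32, 1, -150, -38, 0, 40, 1, -180, -46, 0, 48, 1, -210, -54, 0, 56, 1, -240, -61, 0, 64, 1, -270, -68, 0, 72, 1, -299, -76, 0, 80, 1, -299, -76, 0, 88, 1, -299, -76, 0, 90],
)

```text
clock: 8.1
tool_pos: [0.6001, -0.3016, 0.2393]
ee_rot: [-0.0, 0.996, 0.091, -0.0]
wrist_force: [1.2, -0.5, 0.3]
grip_width: 0.0855
```

```bash
python3 - <<'E'
from meas import *
im,d,c=shot("wrist","w4.png"); W=world(d,c)
def nb(s,r,a,b):
    m=(np.hypot(W[...,0]-s[0],W[...,1]-s[1])<r)&(W[...,2]>a)&(W[...,2]<b); return W[m]
print("cyl",rect(nb((.604,-.302),.035,.083,.1)))
print("col",rect(nb((.477,-.408),.045,.083,.1)))
hsv=cv2.cvtColor(im,cv2.COLOR_RGB2HSV)
m=(W[...,2]>.06)&(W[...,2]<.1)&((hsv[...,0]<25))&(W[...,0]>.58)&(W[...,1]>-.38)
if m.sum(): 
  Q=W[m][:,:2]; dd=np.hypot(Q[:,0]-.604,Q[:,1]+.302); print("crate nearest",Q[dd.argmin()],dd.min(),rect(W[m]))
print(plan(.604,-.302,.24,10))
E
```

```text
cyl (array([ 605.3, -302.9]), array([44. , 43.8]), 26.1)
col (array([ 478.9, -408.2]), array([45.5, 45.4]), 15.7)
crate nearest [ 0.69605049 -0.31187134] 0.09257827141766482 (array([ 763.8, -261.4]), array([140.3, 122.4]), 82.6)
('move', array([ 3.6,  1.6, -0.6]), 'roll', np.float64(0.6), 'yaw now', np.float64(10.6), 'tilt', array([-0.,  0., -1.]), 'j6', 53)
```

View pics/w4.png

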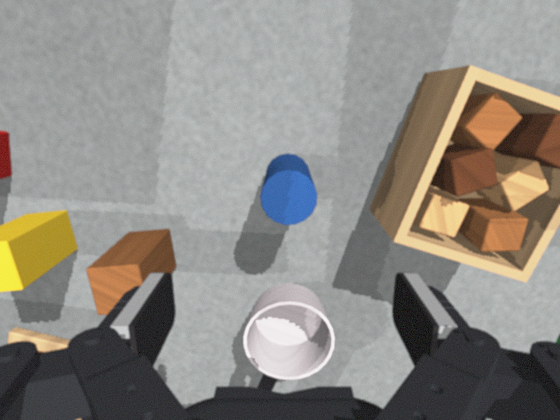

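Request:
play_rows(
  moves=[1, 4.5, 2.5, 50, 0, 1, 4.5, 2.5, 100, 0, 1, 4.5, 2.5, 145, 0, 1, 4.5, 2.5, 183, 0, 1, 4.5, 2.5, 183, 0, 0.4, 4.5, 2.5, 183, 0, 0.4, 4.5, 2.5, 183, 0, 0.4, 4.5, 2.5, 183, 0, 0.4, 4.5, 2.5, 183, 0],
  grip_force=30,
)

```text
clock: 9.05
tool_pos: [0.6072, -0.3028, 0.06]
ee_rot: [0.001, 0.996, 0.094, 0.002]
wrist_force: [-0.9, -0.9, 5.7]
grip_width: 0.0447
```

```bash
python3 - <<'E'
from h import *
o=env.get_obs();print(o["grip_width"],o["wrist_force"],o["tool_pos"],plan(.605,-.303,.056,10.6))
E
```

```text
0.044722796161763764 [-0.86472623 -0.88037656  5.73918177] [ 0.60723884 -0.30283476  0.06001528] ('move', array([-2.2, -0.3,  4. ]), 'roll', np.float64(0.2), 'yaw now', np.float64(10.8), 'tilt', array([ 0.005, -0.003, -1.   ]), 'j6', 53)
```

Request:
play_rows(
  moves=[0.4, 0, 0, -50, 0, 0.4, 0, 0, -100, 0, 0.4, 0, 0, -145, 0, 0.4, 0, 0, -145, 0],
)

```text
clock: 9.45
tool_pos: [0.6095, -0.3038, 0.2113]
ee_rot: [0.004, 0.996, 0.094, 0.007]
wrist_force: [0.9, -0.9, -0.5]
grip_width: 0.045
```

```bash
python3 - <<'E'
from h import *
o=env.get_obs();print(o["grip_width"],o["wrist_force"],o["tool_pos"],plan(.611,.069,.2,10.7))
E
```

```text
0.04503500492150741 [ 0.87658354 -0.86635645 -0.51082163] [ 0.6094607  -0.30381066  0.21133349] ('move', array([  71.1, -366. ,    8.8]), 'roll', np.float64(0.1), 'yaw now', np.float64(10.8), 'tilt', array([ 0.014, -0.007, -1.   ]), 'j6', 53)
```

Request:
play_rows(
  moves=[0.4, 8, -40, 0, 0, 0.4, 16, -80, 0, 0, 0.4, 24, -125, 0, 0, 0.4, 33, -170, 0, 0, 0.4, 42, -215, 0, 0, 0.4, 51, -260, 0, 0, 0.4, 59, -305, 0, 0, 0.4, 66, -340, 0, 0, 0.4, 71, -366, 0, 0, 0.4, 71, -366, 0, 0, 0.4, 71, -366, 0, 0, 0.4, 71, -366, 0, 0],
)

```text
clock: 10.65
tool_pos: [0.6065, 0.0701, 0.2018]
ee_rot: [0.0, 0.996, 0.093, -0.0]
wrist_force: [0.6, -0.0, -0.9]
grip_width: 0.0449
```

```bash
python3 - <<'E'
from h import *
o=env.get_obs();print(o["grip_width"],o["wrist_force"],o["tool_pos"],plan(.611,.069,.066,10.7))
E
```

```text
0.04488274038256968 [ 0.62789516 -0.02941683 -0.91676915] [0.60653452 0.07014359 0.20180353] ('move', array([  4.2,   1.9, 135.8]), 'roll', np.float64(0.0), 'yaw now', np.float64(10.7), 'tilt', array([-0., -0., -1.]), 'j6', 86)
```

Request:
play_rows(
  moves=[0.4, 4, 2, 50, 0, 0.4, 4, 2, 90, 0, 0.4, 4, 2, 120, 0, 0.4, 4, 2, 120, 0, 0.4, 4, 2, 120, 0],
)

```text
clock: 11.15
tool_pos: [0.6109, 0.0687, 0.0821]
ee_rot: [0.0, 0.996, 0.093, -0.0]
wrist_force: [0.9, -0.3, 0.4]
grip_width: 0.0445
```

```bash
python3 - <<'E'
from h import *
o=env.get_obs();print(o["grip_width"],o["wrist_force"],o["tool_pos"],plan(.611,.069,.066,10.7))
E
```

```text
0.04446454644933621 [ 0.87065343 -0.25581296  0.3758599 ] [0.61090934 0.06866113 0.08208671] ('move', array([ 0.2, -0.3, 16.1]), 'roll', np.float64(-0.0), 'yaw now', np.float64(10.7), 'tilt', array([-0.001, -0.   , -1.   ]), 'j6', 86)
```

Request:
play_rows(
  moves=[0.4, 0, 0, 10, 0, 0.4, 0, 0, 16, 0, 0.4, 0, 0, 16, 0, 0.4, 0, 0, 16, 0, 0.6, 0, 0, 16, 0, 0.9, 0, 0, 16, 0, 1, 0, 0, 16, 0, 1, 0, 0, 16, 0, 1, 0, 0, -30, 0, 1, 0, 0, -80, 0, 1, 0, 0, -130, 0, 1, 0, 0, -160, 0],
)

```text
clock: 12.35
tool_pos: [0.6124, 0.07, 0.2465]
ee_rot: [-0.0, 0.996, 0.094, 0.003]
wrist_force: [0.3, -0.1, 0.1]
grip_width: 0.0856
```

```bash
python3 - <<'E'
from board import *
W,im=board("w5.png")
for n,s in(("cyl",(.611,.069)),):
    m=(np.hypot(W[...,0]-s[0],W[...,1]-s[1])<.045)&(W[...,2]>.088)
    print(n,cv2.minAreaRect((W[m][:,:2]*1000).astype(np.float32)),np.percentile(W[m][:,2],[5,50,95]))
print(plan(.479,-.408,.24,15.7))
E
```

```text
board ((622.1867065429688, 4.34423828125), (142.1319580078125, 225.79244995117188), 10.75721263885498) 0.005429034538024047
  dark 206 ((622.204833984375, 84.20442199707031), (14.930448532104492, 47.42680740356445), 57.36489486694336)
  dark 253 ((581.331787109375, 9.294998168945312), (43.91477966308594, 25.76783561706543), 23.234346389770508)
  dark 549 ((664.1502685546875, 26.368867874145508), (34.208290100097656, 62.340946197509766), 68.51495361328125)
  dark 1458 ((634.1918334960938, -57.15982437133789), (55.581748962402344, 48.91011428833008), 12.437227249145508)
cyl ((611.593994140625, 70.8465805053711), (87.61275482177734, 44.005836486816406), 19.277841567993164) [0.09521067 0.31288011 0.32208909]
('move', array([-222.4,  444.4,    8.5]), 'roll', np.float64(-4.9), 'yaw now', np.float64(10.8), 'tilt', array([ 0.013,  0.001, -1.   ]), 'j6', 86)
```

Request:
play_rows(
  moves=[1, -22, 44, 0, -5, 1, -44, 88, 0, -5, 1, -66, 132, 0, -5, 1, -88, 177, 0, -5, 1, -110, 222, 0, -5, 1, -132, 266, 0, -5, 1, -154, 310, 0, -5, 1, -176, 354, 0, -5, 1, -198, 398, 0, -5, 1, -215, 430, 0, -5, 1, -222, 444, 0, -5, 1, -222, 444, 0, -5],
)

```text
clock: 13.6
tool_pos: [0.4751, -0.4096, 0.2413]
ee_rot: [-0.0, 0.991, 0.136, -0.0]
wrist_force: [-0.6, 0.2, 0.2]
grip_width: 0.0854
```

```bash
python3 - <<'E'
from meas import *
im,d,c=shot("wrist","w6.png"); W=world(d,c)
def nb(s,r,a,b):
    m=(np.hypot(W[...,0]-s[0],W[...,1]-s[1])<r)&(W[...,2]>a)&(W[...,2]<b); return W[m]
print("col",rect(nb((.479,-.408),.045,.083,.1)))
print(plan(.479,-.408,.056,15.7))
E
```

```text
col (array([ 478.3, -408.3]), array([45. , 44.8]), 15.5)
('move', array([  3.2,   1.2, 185.4]), 'roll', np.float64(0.0), 'yaw now', np.float64(15.7), 'tilt', array([-0.   ,  0.001, -1.   ]), 'j6', 34)
```

Request:
play_rows(
  moves=[1, 3, 1.5, 50, 0, 1, 3, 1.5, 100, 0, 1, 3, 1.5, 145, 0, 1, 3, 1.5, 183, 0, 1, 3, 1.5, 183, 0, 0.4, 3, 1.5, 183, 0, 0.4, 3, 1.5, 183, 0, 0.4, 3, 1.5, 183, 0, 0.4, 3, 1.5, 183, 0],
  grip_force=30,
)

```text
clock: 14.55
tool_pos: [0.4809, -0.4098, 0.0619]
ee_rot: [0.002, 0.991, 0.137, 0.002]
wrist_force: [0.4, -0.9, 7.7]
grip_width: 0.045
```

```bash
python3 - <<'E'
from h import *
o=env.get_obs();print(o["grip_width"],o["wrist_force"],o["tool_pos"])
E
```

```text
0.044966558393633026 [ 0.38557065 -0.91818448  7.66870022] [ 0.48093988 -0.4097525   0.06187068]
```

Request:
play_rows(
  moves=[0.4, 0, 0, -50, 0, 0.4, 0, 0, -100, 0, 0.4, 0, 0, -145, 0, 0.4, 0, 0, -145, 0, 0.4, 0, 0, -145, 0],
)

```text
clock: 15.05
tool_pos: [0.4801, -0.4093, 0.2063]
ee_rot: [0.002, 0.991, 0.137, 0.002]
wrist_force: [-0.0, 0.2, -2.5]
grip_width: 0.045
```

```bash
python3 - <<'E'
from h import *
o=env.get_obs();print(o["grip_width"],o["wrist_force"],o["tool_pos"],plan(.6336,-.0535,.2,10.7))
E
```

```text
0.045012304922590896 [-0.04415464  0.23150606 -2.47467852] [ 0.4800643  -0.40933633  0.20626503] ('move', array([ 244.4, -300.8,    5.8]), 'roll', np.float64(5.1), 'yaw now', np.float64(15.8), 'tilt', array([ 0.004, -0.003, -1.   ]), 'j6', 34)
```

Request:
play_rows(
  moves=[0.4, 24, -30, 0, 0, 0.4, 49, -60, 0, 2, 0.4, 78, -96, 0, 5, 0.4, 107, -132, 0, 5, 0.4, 136, -168, 0, 5, 0.4, 165, -204, 0, 5, 0.4, 194, -240, 0, 5, 0.4, 220, -271, 0, 5, 0.4, 237, -291, 0, 5, 0.4, 244, -300, 0, 5, 0.4, 244, -300, 0, 5, 0.4, 244, -300, 0, 5],
)

```text
clock: 16.25
tool_pos: [0.6314, -0.0544, 0.2029]
ee_rot: [0.0, 0.996, 0.094, -0.001]
wrist_force: [-0.8, -0.0, -1.5]
grip_width: 0.0452
```

```bash
python3 - <<'E'
from h import *
o=env.get_obs();print(o["grip_width"],o["wrist_force"],o["tool_pos"],plan(.634,-.0545,.068,10.7))
E
```

```text
0.04515044894765088 [-0.78428504 -0.01000257 -1.51850135] [ 0.631413   -0.05435491  0.20288668] ('move', array([  2.8,   0.6, 134.9]), 'roll', np.float64(0.0), 'yaw now', np.float64(10.7), 'tilt', array([-0.002, -0.001, -1.   ]), 'j6', 74)
```

Request:
play_rows(
  moves=[0.4, 2.5, 0.5, 50, 0, 0.4, 2.5, 0.5, 90, 0, 0.4, 2.5, 0.5, 120, 0, 0.4, 2.5, 0.5, 120, 0, 0.4, 2.5, 0.5, 120, 0],
)

```text
clock: 16.75
tool_pos: [0.6343, -0.0549, 0.084]
ee_rot: [0.0, 0.996, 0.093, -0.001]
wrist_force: [1.2, 0.0, -0.8]
grip_width: 0.0447
```

```bash
python3 - <<'E'
from h import *
o=env.get_obs();print(o["grip_width"],o["wrist_force"],o["tool_pos"],plan(.634,-.0545,.068,10.7))
E
```

```text
0.04472769523212441 [ 1.23103834  0.01815643 -0.79791869] [ 0.63427927 -0.05494021  0.08403903] ('move', array([-0.2, -0.5, 16. ]), 'roll', np.float64(-0.0), 'yaw now', np.float64(10.7), 'tilt', array([-0.001, -0.   , -1.   ]), 'j6', 74)
```

Request:
play_rows(
  moves=[0.4, 0, -0.5, 10, 0, 0.4, 0, -0.5, 16, 0, 0.4, 0, -0.5, 16, 0, 0.4, 0, -0.5, 16, 0, 0.6, 0, -0.5, 16, 0, 0.9, 0, -0.5, 16, 0, 1, 0, -0.5, 16, 0, 1, 0, -0.5, 16, 0, 1, 0, -0.5, -30, 0, 1, 0, -0.5, -80, 0, 1, 0, -0.5, -130, 0, 1, 0, -0.5, -180, 0],
)

```text
clock: 17.95
tool_pos: [0.6345, -0.0529, 0.266]
ee_rot: [0.0, 0.996, 0.094, 0.0]
wrist_force: [1.8, -0.3, -0.2]
grip_width: 0.0852
```

```bash
python3 - <<'E'
from h import *
print(plan(.45,.067,.24,-7))
E
```

```text
('move', array([-158.9, -152.3,   25.9]), 'roll', np.float64(17.8), 'yaw now', np.float64(10.8), 'tilt', array([ 0., -0., -1.]), 'j6', 74)
```

Request:
play_rows(
  moves=[1, -30, -29, 0, 5, 1, -60, -58, 0, 11, 1, -90, -87, 10, 17.5, 1, -120, -116, 20, 17.5, 1, -145, -139, 20, 17.5, 1, -159, -152, 20, 17.5, 1, -159, -152, 20, 17.5, 1, -159, -152, 20, 17.5],
)

```text
clock: 18.75
tool_pos: [0.4508, 0.0667, 0.2444]
ee_rot: [0.0, 0.998, -0.058, 0.001]
wrist_force: [-0.6, 0.3, -0.4]
grip_width: 0.0855
```

```bash
python3 - <<'E'
from meas import *
im,d,c=shot("wrist","w7.png"); W=world(d,c)
def nb(s,r,a,b):
    m=(np.hypot(W[...,0]-s[0],W[...,1]-s[1])<r)&(W[...,2]>a)&(W[...,2]<b); return W[m]
print("bridge",rect(nb((.451,.067),.11,.028,.045)))
im,d,c=shot("scene","s1.png"); W=world(d,c)
print("cyl",rect(nb((.611,.069),.045,.088,.105)));print("col",rect(nb((.6336,-.0535),.045,.088,.105)))
im,d,c=shot("side","s2.png"); W=world(d,c)
print("cyl",rect(nb((.611,.069),.045,.088,.105)));print("col",rect(nb((.6336,-.0535),.045,.088,.105)))
print(plan(.451,.067,.02,-7))
a=cv2.imread("pics/w7.png");b=cv2.imread("pics/s1.png")[150:330,150:400];b=cv2.resize(b,(560,403))
cv2.imwrite("pics/c1.png",cv2.resize(np.vstack([a,b]),(400,588)))
E
```

```text
bridge (array([452.8,  67. ]), array([169.9,  40.1]), 83.4)
cyl (array([610.2,  72.5]), array([44.9, 42.4]), 20.5)
col (array([633.2, -49.7]), array([50.6, 45.3]), 10.2)
cyl (array([607.1,  67.7]), array([45. , 45.7]), 81.6)
col (array([632.8, -52.7]), array([50.6, 46.2]), 13.9)
('move', array([ -0.8,  -0.7, 224. ]), 'roll', np.float64(0.2), 'yaw now', np.float64(-6.8), 'tilt', array([ 0.001, -0.   , -1.   ]), 'j6', 105)
```

View pics/c1.png

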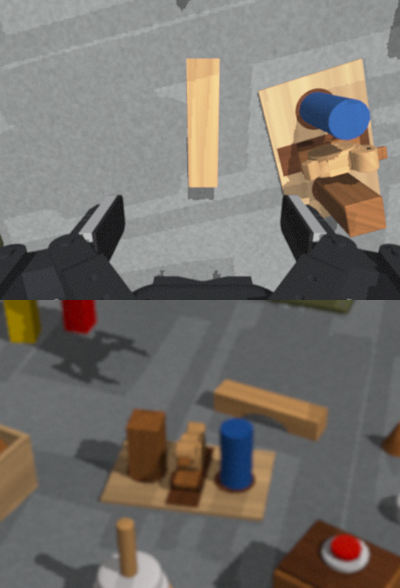

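Request:
play_rows(
  moves=[1, 2, -0.5, 50, 0, 1, 2, -0.5, 100, 0, 1, 2, -0.5, 150, 0, 1, 2, -0.5, 195, 0, 1, 2, -0.5, 222, 0, 1, 2, -0.5, 222, 0, 0.35, 2, -0.5, 222, 0, 0.35, 2, -0.5, 222, 0, 0.35, 2, -0.5, 222, 0, 0.35, 2, -0.5, 222, 0, 0.35, 2, -0.5, 222, 0],
  grip_force=40,
)

```text
clock: 20.0
tool_pos: [0.4542, 0.0671, 0.0237]
ee_rot: [-0.0, 0.998, -0.059, 0.002]
wrist_force: [0.3, -0.3, 6.3]
grip_width: 0.0395
```

```bash
python3 - <<'E'
from h import *
o=env.get_obs();print(o["grip_width"],o["wrist_force"],o["tool_pos"])
E
```

```text
0.03949523526447477 [ 0.33826204 -0.32242512  6.33405324] [0.45420825 0.0670648  0.02372646]
```

Request:
play_rows(
  moves=[0.35, 0, 0, -50, 0, 0.35, 0, 0, -100, 0, 0.35, 0, 0, -150, 0, 0.35, 0, 0, -190, 0, 0.35, 0, 0, -190, 0, 0.35, 0, 0, -190, 0],
)

```text
clock: 20.6
tool_pos: [0.4531, 0.067, 0.2134]
ee_rot: [-0.0, 0.998, -0.059, 0.002]
wrist_force: [-1.2, -0.1, -2.3]
grip_width: 0.0395
```

```bash
python3 - <<'E'
from h import *
o=env.get_obs();print(o["grip_width"],o["wrist_force"],o["tool_pos"],plan(.622,.0078,.215,10.7))
E
```

```text
0.0394615157149836 [-1.18026236 -0.06323351 -2.34806323] [0.4531314  0.06700685 0.2133949 ] ('move', array([174.6,  39. ,  -1. ]), 'roll', np.float64(-17.4), 'yaw now', np.float64(-6.7), 'tilt', array([ 0.004,  0.001, -1.   ]), 'j6', 105)
```

Request:
play_rows(
  moves=[0.35, 25, 6, 0, -5, 0.35, 55, 12, 0, -11, 0.35, 90, 20, 0, -17.4, 0.35, 125, 28, 0, -17.4, 0.35, 155, 35, 0, -17.4, 0.35, 174, 39, 0, -17.4, 0.35, 174, 39, 0, -17.4, 0.35, 174, 39, 0, -17.4, 0.35, 174, 39, 0, -17.4],
)

```text
clock: 21.5
tool_pos: [0.6187, 0.0081, 0.2108]
ee_rot: [-0.0, 0.996, 0.093, -0.002]
wrist_force: [1.0, -0.2, -1.3]
grip_width: 0.0395
```

```bash
python3 - <<'E'
from h import *
o=env.get_obs();print(o["grip_width"],o["wrist_force"],o["tool_pos"],plan(.622,.0078,.1197,10.7))
E
```

```text
0.03949737160805437 [ 0.99913795 -0.19155629 -1.3159234 ] [0.61873819 0.00808834 0.21081908] ('move', array([ 3.4,  1. , 91.1]), 'roll', np.float64(-0.0), 'yaw now', np.float64(10.7), 'tilt', array([-0.003,  0.   , -1.   ]), 'j6', 80)
```

Request:
play_rows(
  moves=[0.35, 3, 1, 40, 0, 0.35, 3, 1, 70, 0, 0.35, 3, 1, 80, 0, 0.35, 3, 1, 80, 0, 0.35, 3, 1, 80, 0, 0.35, 3, 1, 80, 0],
)

```text
clock: 22.1
tool_pos: [0.625, 0.0075, 0.134]
ee_rot: [0.0, 0.996, 0.093, 0.002]
wrist_force: [0.2, -0.3, -0.4]
grip_width: 0.039
```

```bash
python3 - <<'E'
from h import *
o=env.get_obs();print(o["grip_width"],o["wrist_force"],o["tool_pos"],plan(.622,.0078,.1197,10.7))
im,d,c=shot("side","s3.png"); a=im[130:270,220:400,::-1]; b=shot("scene")[0][180:320,180:360,::-1]
cv2.imwrite("pics/c2.png",cv2.resize(np.hstack([a,b]),(792,308)))
E
```

```text
0.038973528731565454 [ 0.23172173 -0.32572554 -0.37782895] [0.62497444 0.00745026 0.13397004] ('move', array([-2.9, -0.9, 14.3]), 'roll', np.float64(-0.0), 'yaw now', np.float64(10.7), 'tilt', array([ 0.004,  0.   , -1.   ]), 'j6', 80)
```

View pics/c2.png

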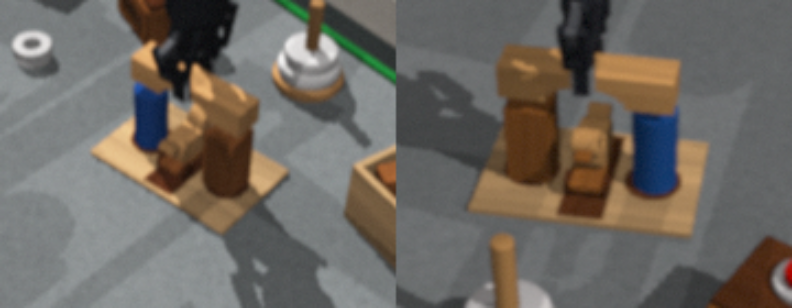

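Request:
play_rows(
  moves=[0.35, -1, 0, 5, 0, 0.35, -1, 0, 9, 0, 0.35, -1, 0, 12, 0, 0.35, -1, 0, 12, 0, 0.35, -1, 0, 12, 0, 0.35, -1, 0, 12, 0],
)

```text
clock: 22.8
tool_pos: [0.6228, 0.0071, 0.1198]
ee_rot: [-0.0, 0.996, 0.093, 0.0]
wrist_force: [0.3, -0.4, -0.7]
grip_width: 0.0392
```

```bash
python3 - <<'E'
from h import *
o=env.get_obs();print(o["grip_width"],o["wrist_force"],o["tool_pos"],plan(.622,.0078,.1197,10.7))
E
```

```text
0.03919963274912093 [ 0.2613549  -0.40797345 -0.66891923] [0.62276946 0.00712079 0.11983072] ('move', array([-0.6, -0.8,  0.1]), 'roll', np.float64(-0.0), 'yaw now', np.float64(10.7), 'tilt', array([-0.,  0., -1.]), 'j6', 80)
```

Request:
play_rows(
  moves=[0.35, 0, 0, 1.5, 0, 0.35, 0, 0, 1.5, 0, 0.35, 0, 0, 1.5, 0, 0.55, 0, 0, 1.5, 0, 0.75, 0, 0, 1.5, 0, 0.95, 0, 0, 1.5, 0, 1, 0, 0, 1.5, 0, 1, 0, 0, 1.5, 0, 1, 0, 0, -20, 0, 1, 0, 0, -60, 0, 1, 0, 0, -110, 0, 1, 0, 0, -130, 0],
)

```text
clock: 24.0
tool_pos: [0.6246, 0.0071, 0.2549]
ee_rot: [0.0, 0.996, 0.093, 0.004]
wrist_force: [0.1, 0.0, -0.1]
grip_width: 0.0856
```

```bash
python3 - <<'E'
from meas import *
def nb(s,r,a,b):
    m=(np.hypot(W[...,0]-s[0],W[...,1]-s[1])<r)&(W[...,2]>a)&(W[...,2]<b); return W[m]
for n in("wrist","scene","side"):
    im,d,c=shot(n,n+"9.png"); W=world(d,c); print(n,rect(nb((.622,.008),.11,.122,.142)),np.median(nb((.622,.008),.11,.122,.142)[:,2]))
print(plan(.588,.315,.24,10.7))
E
```

```text
wrist (array([624.3,   6.5]), array([ 40.1, 171.3]), 10.8) 0.13040845727921857
scene (array([622.8,   8.5]), array([ 47.5, 170.4]), 11.2) 0.13108070379849315
side (array([620.7,   6.5]), array([ 47. , 175.6]), 10.1) 0.13008706443761497
('move', array([  21.7, -309.2,   11.6]), 'roll', np.float64(-0.0), 'yaw now', np.float64(10.7), 'tilt', array([ 0.004,  0.   , -1.   ]), 'j6', 80)
```

View pics/wrist9.png

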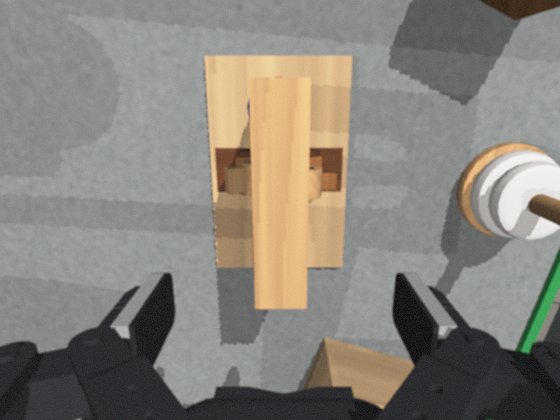

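Request:
play_rows(
  moves=[1, 4, -45, 0, 0, 1, 7, -90, 0, 0, 1, 11, -135, 0, 0, 1, 14, -180, 0, 0, 1, 18, -225, 0, 0, 1, 21, -270, 0, 0, 1, 22, -309, 0, 0, 1, 22, -309, 20, 0, 1, 22, -309, 20, 0, 1, 22, -309, 20, 0],
)

```text
clock: 25.15
tool_pos: [0.586, 0.314, 0.2279]
ee_rot: [0.001, 0.996, 0.093, -0.002]
wrist_force: [-0.2, 0.4, -0.2]
grip_width: 0.0855
```

```bash
python3 - <<'E'
from meas import *
def nb(s,r,a,b):
    m=(np.hypot(W[...,0]-s[0],W[...,1]-s[1])<r)&(W[...,2]>a)&(W[...,2]<b); return W[m]
im,d,c=shot("wrist","w10.png"); W=world(d,c); print(rect(nb((.588,.315),.05,.010,.032)))
print(plan(.588,.315,.014,10.7))
E
```

```text
(array([588.8, 315.2]), array([54.4, 55.4]), 9.9)
('move', array([  1.9,  -1.1, 215.1]), 'roll', np.float64(-0.1), 'yaw now', np.float64(10.6), 'tilt', array([-0.002, -0.001, -1.   ]), 'j6', 108)
```

View pics/w10.png

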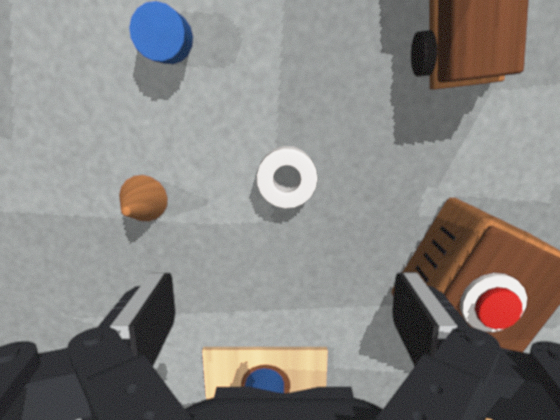

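Request:
play_rows(
  moves=[1, 2.5, -1, 50, 0, 1, 2.5, -1, 100, 0, 1, 2.5, -1, 150, 0, 1, 2.5, -1, 185, 0, 1, 2.5, -1, 205, 0, 1, 2.5, -1, 213, 0, 1, 2.5, -1, 213, 0, 0.55, 2.5, -1, 213, 0, 0.55, 2.5, -1, 213, 0, 0.55, 2.5, -1, 213, 0, 0.55, 2.5, -1, 213, 0],
  grip_force=25,
)

```text
clock: 26.3
tool_pos: [0.5909, 0.317, 0.0191]
ee_rot: [-0.001, 0.996, 0.093, 0.002]
wrist_force: [-0.3, -0.6, 6.3]
grip_width: 0.0541
```

```bash
python3 - <<'E'
from h import *
o=env.get_obs();print(o["grip_width"],o["wrist_force"],o["tool_pos"])
E
```

```text
0.05405208676581314 [-0.32733682 -0.63454671  6.34405952] [0.59093412 0.31698431 0.01912672]
```

Request:
play_rows(
  moves=[0.55, 0, 0, -50, 0, 0.55, 0, 0, -100, 0, 0.55, 0, 0, -150, 0, 0.55, 0, 0, -190, 0, 0.55, 0, 0, -190, 0, 0.55, 0, 0, -190, 0],
)

```text
clock: 26.9
tool_pos: [0.5901, 0.3168, 0.2087]
ee_rot: [-0.001, 0.996, 0.093, 0.002]
wrist_force: [-1.2, 0.2, -1.0]
grip_width: 0.0536
```

```bash
python3 - <<'E'
from h import *
o=env.get_obs();print(o["grip_width"],o["wrist_force"],o["tool_pos"],plan(.6225,.0075,.21,10.7))
E
```

```text
0.05358882073522006 [-1.22994267  0.22021922 -1.00250584] [0.5901075  0.31678701 0.20872127] ('move', array([-25.5, 309.9,  -1.7]), 'roll', np.float64(-0.0), 'yaw now', np.float64(10.7), 'tilt', array([ 0.003,  0.002, -1.   ]), 'j6', 108)
```

Request:
play_rows(
  moves=[0.55, -3, 35, 0, 0, 0.55, -6, 75, 0, 0, 0.55, -10, 120, 0, 0, 0.55, -14, 165, 0, 0, 0.55, -17, 210, 0, 0, 0.55, -21, 255, 0, 0, 0.55, -24, 290, 0, 0, 0.55, -26, 309, 0, 0, 0.55, -26, 309, 0, 0, 0.55, -26, 309, 0, 0, 0.55, -26, 309, 0, 0, 0.55, -26, 309, 0, 0],
)

```text
clock: 28.1
tool_pos: [0.6207, 0.0091, 0.2064]
ee_rot: [-0.0, 0.996, 0.094, -0.0]
wrist_force: [0.6, 0.1, 0.1]
grip_width: 0.0539
```

```bash
python3 - <<'E'
from h import *
o=env.get_obs();print(o["grip_width"],o["wrist_force"],o["tool_pos"],plan(.6228,.0085,.150,10.7))
E
```

```text
0.05387235322318113 [0.64125993 0.07986896 0.07439356] [0.62072169 0.009075   0.20638298] ('move', array([ 2. ,  1. , 56.4]), 'roll', np.float64(0.1), 'yaw now', np.float64(10.8), 'tilt', array([-0.001,  0.   , -1.   ]), 'j6', 80)
```

Request:
play_rows(
  moves=[0.55, 2, 1, 25, 0, 0.55, 2, 1, 40, 0, 0.55, 2, 1, 46, 0, 0.55, 2, 1, 46, 0, 0.55, 2, 1, 46, 0, 0.55, 2, 1, 46, 0, 0.55, 2, 1, 46, 0],
)

```text
clock: 28.8
tool_pos: [0.6239, 0.0073, 0.1619]
ee_rot: [0.0, 0.996, 0.093, 0.001]
wrist_force: [0.7, -0.1, 0.3]
grip_width: 0.054
```

```bash
python3 - <<'E'
from h import *
o=env.get_obs();print(o["grip_width"],o["wrist_force"],o["tool_pos"],plan(.6228,.0085,.150,10.7))
im=shot("scene")[0][180:320,180:360,::-1]; cv2.imwrite("pics/c3.png",cv2.resize(im,(540,420)))
E
```

```text
0.05403281614120767 [ 0.66850526 -0.09040036  0.34210144] [0.62387848 0.00726451 0.16188378] ('move', array([-0.9, -1.4, 11.9]), 'roll', np.float64(-0.0), 'yaw now', np.float64(10.7), 'tilt', array([ 0.002, -0.   , -1.   ]), 'j6', 80)
```

View pics/c3.png

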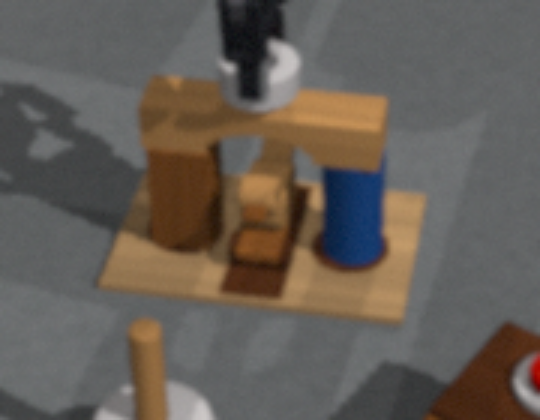

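Request:
play_rows(
  moves=[0.55, -0.5, -1, 4, 0, 0.55, -0.5, -1, 7, 0, 0.55, -0.5, -1, 10, 0, 0.55, -0.5, -1, 11.5, 0, 0.55, -0.5, -1, 11.5, 0, 0.55, -0.5, -1, 11.5, 0, 0.55, -0.5, -1, 11.5, 0],
)

```text
clock: 29.55
tool_pos: [0.6226, 0.0081, 0.1501]
ee_rot: [-0.0, 0.996, 0.093, 0.0]
wrist_force: [-0.9, 0.5, 4.8]
grip_width: 0.0539
```

```bash
python3 - <<'E'
from h import *
o=env.get_obs();print(o["grip_width"],o["wrist_force"],o["tool_pos"],plan(.6228,.0085,.150,10.7))
E
```

```text
0.05392177613355953 [-0.93168409  0.45803023  4.78990137] [0.62264712 0.00812881 0.15013574] ('move', array([ 0.2, -0.3,  0.1]), 'roll', np.float64(-0.0), 'yaw now', np.float64(10.7), 'tilt', array([ 0.001,  0.   , -1.   ]), 'j6', 80)
```

Contact (4.8 N). Release, rise, and look.

Request:
play_rows(
  moves=[0.65, 0, 0, 0, 0, 0.75, 0, 0, 0, 0, 0.9, 0, 0, 0, 0, 1, 0, 0, 0, 0, 1, 0, 0, 0, 0, 1, 0, 0, 0, 0, 1, 0, 0, -15, 0, 1, 0, 0, -40, 0, 1, 0, 0, -80, 0, 1, 0, 0, -120, 0, 1, 0, 0, -120, 0, 1, 0, 0, -120, 0],
)

```text
clock: 30.75
tool_pos: [0.6233, 0.0081, 0.2707]
ee_rot: [0.0, 0.996, 0.093, 0.002]
wrist_force: [-0.8, -0.1, -0.2]
grip_width: 0.0855
```

```bash
python3 - <<'E'
from meas import *
def nb(s,r,a,b):
    m=(np.hypot(W[...,0]-s[0],W[...,1]-s[1])<r)&(W[...,2]>a)&(W[...,2]<b); return W[m]
ims=[]
for n in("scene","side","wrist"):
    im,d,c=shot(n); W=world(d,c); ims.append(im[:,:,::-1])
    P=nb((.622,.008),.05,.145,.165); Q=nb((.622,.008),.11,.122,.14)
    print(n,"ring",rect(P),np.median(P[:,2]),"bridge",rect(Q))
    if n!="wrist": print("  drum",rect(nb((.461,.415),.05,.022,.04)),"pan",rect(nb((.604,-.483),.08,.04,.07)),"cone",rect(nb((.455,.265),.05,.01,.06)))
cv2.imwrite("pics/c4.png",cv2.resize(np.hstack([ims[0][160:330,130:400],ims[1][110:280,200:470]]),(800,252)))
print(env.get_obs()["grip_width"],env.get_obs()["tool_pos"])
E
```

```text
scene ring (array([624.5,   8.7]), array([55.2, 55.6]), 88.1) 0.1547955137818457 bridge (array([625.9,   9. ]), array([ 52.8, 170.3]), 11.0)
  drum (array([462.8, 417. ]), array([43.8, 46.3]), 73.6) pan (array([ 619.6, -481.3]), array([139.3,  89.5]), 55.5) cone (array([461.6, 266.8]), array([27.2, 40.8]), 7.6)
side ring (array([619.1,   4.7]), array([59.5, 53.2]), 48.9) 0.15362419542591577 bridge (array([618.3,   5. ]), array([ 51.4, 171.9]), 10.5)
  drum (array([459.2, 412. ]), array([45.9, 45.7]), 11.8) pan (array([ 618.5, -483.6]), array([143. ,  90.6]), 56.0) cone (array([446.5, 255.3]), array([27.3, 39. ]), 64.5)
wrist ring (array([624.3,   6.8]), array([55.1, 55.2]), 43.3) 0.1542808279914451 bridge (array([624.5,   6.7]), array([ 49.5, 170.3]), 10.7)
0.08566111078526441 [0.62165133 0.00810999 0.26772288]
```

View pics/c4.png

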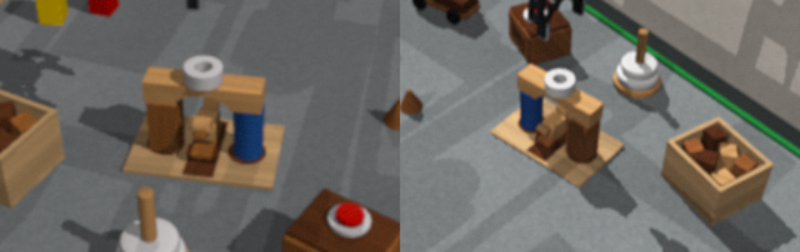

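The gateway stands and the ring lies flat on the middle of the bridge. The gripper is open and clear above it.

```bash
python3 -c "
from rig import env
print(env.finish_job())"
```

```text
the job is handed in; nothing more can be done
None
```

The gateway is built in the order asked and handed in at about 31 s, with the gripper open and well clear above it.

- **Duck:** parked lengthwise on the dark strip, beak pointing away from the robot. It was within about 1–2 mm of the board's middle when checked just after placing.
- **Columns:** the blue cylinder stands on the music box's side (y +62) and the square column on the other spot. I checked both against their spots in the camera images, to about 4 mm. I did not measure them again once the bridge was on.
- **Bridge and ring:** the bridge spans both columns and is aligned with the board to within about half a degree. The ring lies flat on the bridge's middle, its top at about 154 mm, with ring and bridge centres agreeing within about 1.5 mm in each camera view.
- **Bystanders:** the drum, cone and saucepan measured the same as at the start within a few millimetres of noise.

No check failed. The cameras disagreed with each other by a few millimetres: the scene and side views put the ring about 5 mm apart. That matches calibration error and viewing angle.

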